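Index a petri dish under the stage camera

ROBOT

A 7-joint arm with a two-finger parallel gripper is mounted at the origin on a cart in front of the work surface, level with it; the furniture and walls round the work are solid. World frame = base frame: x ahead of the robot, y to its left, z up, the work surface at z = 0. Lengths are in m, angles in degrees, forces in N, time in s.
With the tool pointing down it reaches from about 0.4 to 0.9 m from the base axis. Payload 5.5 kg.
Tool frame: the origin (TCP) lies between the finger pads, 19 mm behind the fingertips; this is the grasp point; z points along the fingers, y is the line along which they close (so a half turn about z gives the same grasp; the last joint's range is limited). The gripper opens to 92 mm and grips with 3 to 60 N. Pads are 19 mm wide; open, the fingers measure 130 mm over their backs; the gripper's body (75 mm by 190 mm) begins 47 mm behind the grasp point.
Start: joints at [-55.164, 28.699, -24.465, 88.831, 12.651, 65.22, -12.049], TCP at [0.22, 0.612, 0.246] pointing down, gripper open.
Joint ranges: [-164.97, 164.97], [-17.58, 116.51], [-87.97, 89.64], [11.32, 138.91], [-80.73, 260.73], [10.89, 115.49], [-147.41, 147.41]. Speed limits (degrees/s): [147.25, 147.25, 180, 180, 180, 180, 180].

INTERFACE

Orientations are given as [roll, pitch, yaw] about the fixed x, y, z axes, in that order (R = Rz(yaw) Ry(pitch) Rx(roll)).
In Python, from bench import env gives the robot as it stands.
- The arm moves only by the tool arm_command, never from a script. Its argument "series" is a list of rows, each an object of numbers: "tx", "ty", "tz": the shift along the tool's x, y, z as a fraction of full scale; "turn": the turn about the tool's z as a fraction of full scale; "jaw": the opening, from 0 (shut) to 1 (fully open). A call has 1 to 10 rows; each row is the pose to reach, as a shift and turn from the pose commanded when the call began, along the tool's axes at that moment, turning the shorter way round; what a row does not reach only later rows make up. Full scale, the value 1, is 0.4 m for a shift and 360 degrees for a turn. A row lasts 1/12 s, in which the tool goes at most 41.7 mm and 7.16 degrees, less where a joint would pass 70% of its speed; a pose out of reach is approached as far as the arm can. A call with a number of a shift or a turn outside -1 to 1 is refused whole. A call with a gripper value outside its range is refused whole. The fingers move at their own pace and stop on an object; "newtons" is the grip in N (left out, the last holds). Time passes only in rows, so rows that repeat a pose let the fingers close. It gives the time, the measured TCP pose, the force, the opening and the grip force at its end, in the units of the state.
- env.read_state(): the state, without advancing time (a new reading comes with each control period).
- env.grab_frame(name): name is "scene" or "top" or "wrist"; returns a dict with "pixels" (384x512x3 uint8, red, green, blue), "camera_matrix" (3x3 intrinsics, pixels), "world_to_cam" (4x4, takes a point from world to camera coordinates). Camera axes: x right, y up, looking along -z (the intrinsics and any distortion apply to the point x, -y, -z); pixel columns grow to the right and rows downward; lengths in m; the calibration is good to about 2 mm. The wrist camera is an equidistant fisheye: a pixel r from the principal point sees the ray r / f radians off the axis. A picture is of the moment at which its call begins. There is no depth.
- env.sign_off(): hands the job in; it is judged then, once.
The state is a dict: "time_s": time; "joints": joint angles; "joint_velocities": joint speeds; "joint_efforts": joint torques, N m; "ee_pos": TCP position; "tcp_rot": TCP orientation; "contact_force": force on the tool from outside, world axes, zero at the start; "wrist_torque": the same for the moment, N m; "gripper_width": opening from 0.0 (shut) to 1.0 (fully open); "grip_force": force on a finger pad.
Only numpy, scipy, OpenCV 4.12 (cv2) and the standard library are available. Lean on these libraries where they do the work, as an engineer would, in place of code of your own. Each camera call takes 0.05 s, during which the arm holds its last target. There are 200 camera calls.

TASK

Slide the open petri dish of sorted insects across the plate of the camera stage, without lifting or tipping it, fully into the open fork of the sliding carriage while the carriage is still at its loading end. Then take the carriage's black knob between the fingers and draw the carriage along its rail towards the camera until the ball detent drops into its notch, which puts the dish right under the lens; do not run on to the end stop, do not bump the camera, and leave the forceps, the loose dish lid and the small specimen box where they are. Finish there, still holding the knob with the carriage at the notch, so that it keeps still for the exposure.

Things in the scene. Friction and masses are not known exactly. Their poses are not given: they have to be found in the camera images.
- station: Fixed camera stage on the bench: grey plate, smooth top 20 mm above the bench. Origin at bench height; in its frame the plate spans x -105 (near edge, facing the robot) to +150 mm, y -182 to +144 mm. x points to the camera column, y to the left along the rail (steel, at x = 77 mm, up to 30 mm above the bench). A microscope 380 mm high stands left of it.
- dish: Open petri dish with insects, 64 mm across, 13 mm high, 35 to 70 g, on the near part of the plate. Origin at the centre of its underside. It slides easily. Pushed low on its near side by two slightly parted fingertips it does not veer off; fingers that push it home must fit between the fork's arms (68 mm apart).
- seat (a point): Centre of the dish's seat, on the plate top (station x = 15 mm), moving with the carriage: station y = 30 mm at the loading end (starts at 15 to 30), -135 at the end stop. Round it is the fork: a C 9.5 mm high, inside radius 34 mm (2 mm of play), open to the near side (station -x), arms flaring from 14 to 34 mm in front. The dish is home when pushed up against the closed far side.
- carriage: Aluminium carriage on the rail: fork, runner block and, on a tab at its left, an upright black knob to grip. Origin at the seat. It only slides along the rail (station y), 165 mm in all, with about 1 N of drag. A spring ball climbs a ramp some 25 mm before the notch, rides a flat land (some 3 N of drag), then drops into the notch: the drag vanishes and some 10 N are needed to leave it either way.
- knob_grip (a point): Point to grip from above, on the knob's axis, 60 mm above the bench. The knob is a round post 15 mm in diameter with a 17 mm head, from 30 to 78 mm above the bench, fixed 100 mm left (station +y) of the seat and 20 mm nearer (station -x). The tab and fork lie below 30 mm above the bench.
- head: Fixed camera head, clamped to the far side of the plate at a place along the rail that differs each run: steel column 273 mm high, an arm with a black lens, a white ring light 51 mm across (underside 116 mm above the bench) and a white camera body (top 210 mm above the bench). Origin under its foot, on the plate top; axes as the station's. A ball plunger in its foot meets the carriage.
- lens_axis (a point): Point on the lens's vertical axis, at plate-top height, 116 mm in front (-x) of the head's origin. The notch holds the seat at this point (station y -83 to -107 mm); axes as the station's.
- forceps: Steel forceps, 113 x 16 x 10 mm, lying along the near edge of the plate, at its right. Origin at the centre of the underside. Leave alone.
- dish_lid: Loose clear petri lid, 65 mm across, 8 mm high, on the bench in front of the stage, at its left. Leave alone.
- specimen_box: Small white box with a mesh window, 38 mm cube, on the bench in front of the stage. Leave alone.
There are look-alikes about, which are no part of the job. What is shaped like the dish but blue is not meant.

How it is judged:
By the outcome, as a careful person would: the job done as asked, in the order asked, and still so for the second after the job is handed in, while the arm keeps its last pose, push and grip.
It also fails if it takes over 67 s, if anything falls off the work surface, if the arm or the gripper's body presses on something with over 40 N, if the wrist force passes 120 N, or if a joint passes its speed limit or range.

## Working session

There is one attempt and no reset: what is moved stays moved. The work goes in short steps, Python scripts to look and compute and a tool call to move; the robot and the scene stay as the last step left them, time stands still between calls to the robot, and variables do not carry over. Pictures are saved under pics/ and viewed, at most 10 in all, crops included, and the job is handed in when it is done.

Besides the shell and the picture viewer there is one more tool, called by a JSON object that holds its "api" and its "payload", one argument or row to a line. arm_command: Moves the arm, as the interface text tells. Shift numbers are shares of 0.4 m and turn numbers shares of 360 degrees, none past 1 either way. Its arguments: {"type":"object","properties":{"series":{"type":"array"},"newtons":{"type":"number"}},"required":["series"]}

```bash
mkdir -p pics; ls; python3 - <<'E'
from bench import env
import cv2,numpy as np,pickle
s=env.read_state();print(s)
for n in("scene","top"):
    f=env.grab_frame(n);pickle.dump(f,open(f"{n}0.pkl","wb"))
    cv2.imwrite(f"pics/{n}0.png",cv2.resize(f["pixels"][...,::-1],(800,600),interpolation=cv2.INTER_CUBIC))
    print(n,f["camera_matrix"].tolist(),np.round(f["world_to_cam"],3).tolist(),[k for k in f])
E
```

```text
pics
{'time_s': 0.0, 'joints': array([-55.1641873 ,  28.75351621, -24.45294748,  88.89196662,
        12.65142502,  65.21837693, -12.04721713]), 'joint_velocities': array([-0.01040353,  0.01765434,  0.06450343,  0.04316887, -0.00205867,
       -0.00828513,  0.01040728]), 'joint_efforts': array([-5.57956446e-04, -5.66604316e+01, -5.81655040e+00, -2.79124117e+01,
       -6.86057936e-02,  3.05174722e-02,  1.75957921e-04]), 'ee_pos': array([0.21952921, 0.6111038 , 0.2444773 ]), 'tcp_rot': array([-1.79889684e+02, -3.33495193e-03,  1.60249624e+02]), 'contact_force': array([0.08392288, 0.96200128, 0.02727685]), 'wrist_torque': array([0.01506415, 0.0548523 , 0.02483269]), 'grip_force': 0.0, 'gripper_width': 1.0002920290315214}
scene [[428.4746070156154, 0.0, 249.8646073973525], [0.0, 428.4746070156154, 186.77268419849875], [0.0, 0.0, 1.0]] [[0.751, -0.659, 0.023, -0.505], [0.261, 0.33, 0.907, -0.101], [-0.606, -0.676, 0.42, -1.334], [0.0, 0.0, 0.0, 1.0]] ['pixels', 'camera_matrix', 'world_to_cam']
top [[498.0432124472871, 0.0, 252.71719098104566], [0.0, 498.0432124472871, 195.01992749023495], [0.0, 0.0, 1.0]] [[-0.171, -0.985, -0.006, -0.13], [0.959, -0.168, 0.229, -0.524], [-0.226, 0.033, 0.973, -1.644], [0.0, 0.0, 0.0, 1.0]] ['pixels', 'camera_matrix', 'world_to_cam']
```

View pics/scene0.png

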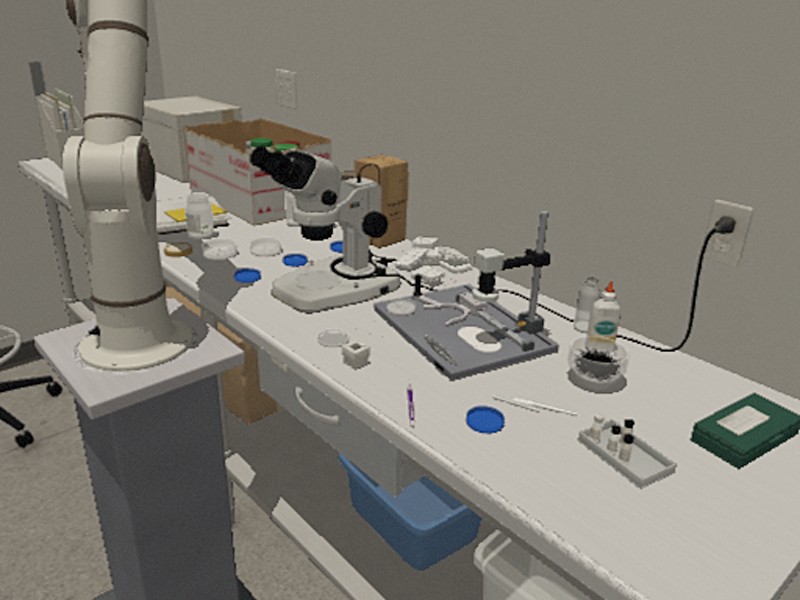

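View pics/top0.png

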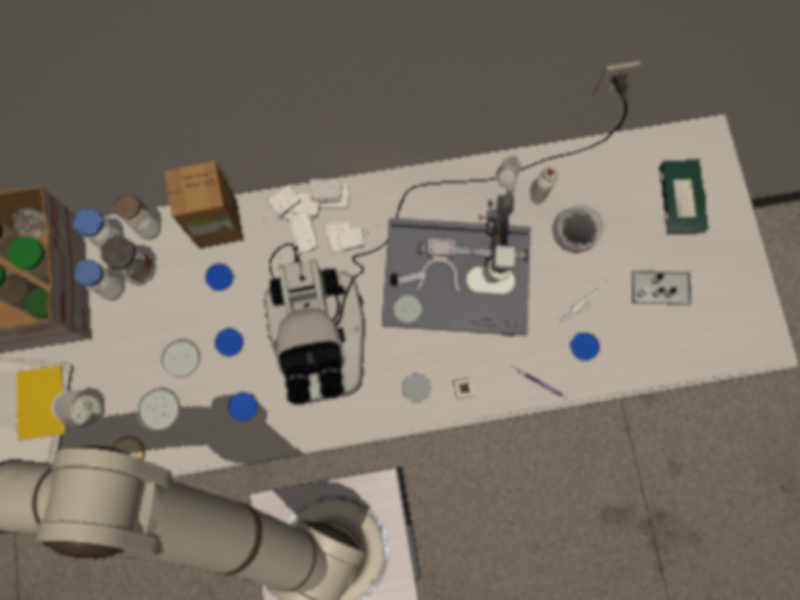

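Top view (800x600 scale): the plate's corners are near (389,220), (530,228), (526,333) and (384,326). The candidates for the dish are:
- the clear dish on the plate's near-left part at (408,308)
- the lid on the bench at (416,388)
- clear dishes off to the left at (180,358) and (160,408)
- blue dishes at (219,277), (229,342), (243,406) and (585,346)

By the description I choose (408,308), and check it in a crop.

```bash
python3 - <<'E'
import cv2,pickle
f=pickle.load(open("top0.pkl","rb"));p=f["pixels"][...,::-1]
c=p[130:265,235:350];cv2.imwrite("pics/c1.png",cv2.resize(c,None,fx=4.4,fy=4.4,interpolation=cv2.INTER_CUBIC))
f=pickle.load(open("scene0.pkl","rb"));p=f["pixels"][...,::-1]
c=p[130:250,195:365];cv2.imwrite("pics/c2.png",cv2.resize(c,None,fx=4.6,fy=4.6,interpolation=cv2.INTER_CUBIC))
E
```

```text
(no output)
```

View pics/c1.png

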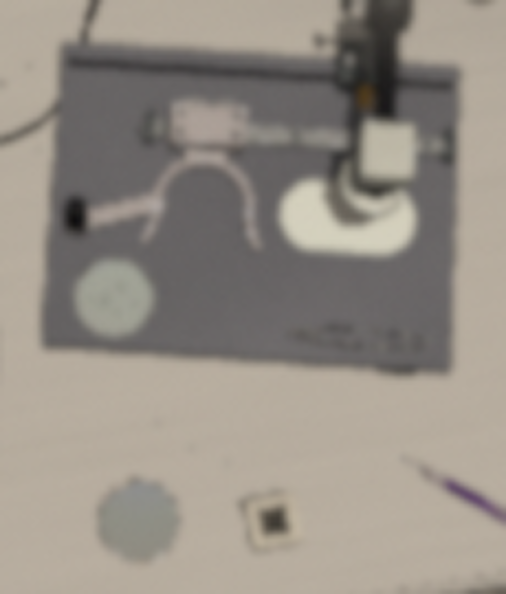

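View pics/c2.png

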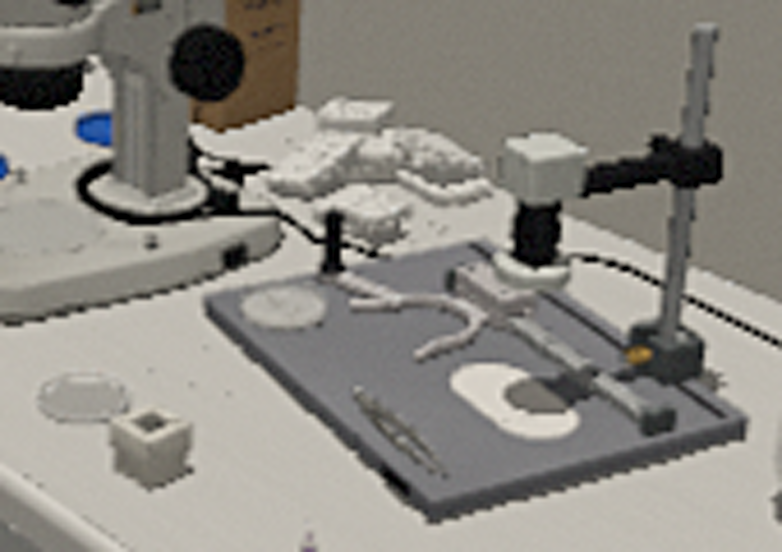

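The crops confirm the dish at c1 (114,297): clear, with insect specks, on the plate. The knob is at c1 (75,213), the fork's C at about (205,205), and the lens head at (387,150). Next I fit the station pose.

```bash
cat > h.py <<'E'
import numpy as np,pickle,cv2
from scipy.optimize import least_squares
from scipy.spatial.transform import Rotation as R
def proj(f,P):
    P=np.atleast_2d(P);W=f["world_to_cam"];c=P@W[:3,:3].T+W[:3,3]
    K=f["camera_matrix"];return np.c_[K[0,0]*c[:,0]/-c[:,2]+K[0,2],K[1,1]*-c[:,1]/-c[:,2]+K[1,2]]
def onplane(f,uv,z):
    W=f["world_to_cam"];K=f["camera_matrix"];uv=np.atleast_2d(uv)
    d=np.c_[(uv[:,0]-K[0,2])/K[0,0],-(uv[:,1]-K[1,2])/K[1,1],-np.ones(len(uv))]@W[:3,:3]
    o=-W[:3,:3].T@W[:3,3];return o+d*((z-o[2])/d[:,2])[:,None]
def st2w(s,P):
    c,n=np.cos(s[2]),np.sin(s[2]);P=np.atleast_2d(P);return np.c_[s[0]+c*P[:,0]-n*P[:,1],s[1]+n*P[:,0]+c*P[:,1],P[:,2]]
def w2st(s,P):
    c,n=np.cos(s[2]),np.sin(s[2]);P=np.atleast_2d(P);d=P[:,:2]-s[:2];return np.c_[c*d[:,0]+n*d[:,1],-n*d[:,0]+c*d[:,1]]
def unc(p,k,o): return (np.array(p,float)+.5)/k-.5+np.array(o)
E
python3 - <<'E'
from h import *
T=pickle.load(open("top0.pkl","rb"));S=pickle.load(open("scene0.pkl","rb"))
C=np.array([[.15,.144,.02],[.15,-.182,.02],[-.105,-.182,.02],[-.105,.144,.02]])
t=unc([[65,46],[458,70],[449,370],[43,347]],4.4,(235,130))
s=unc([[478,241],[746,420],[430,505],[206,296]],4.6,(195,130))
fun=lambda q:np.r_[(proj(T,st2w(q,C))-t).ravel(),(proj(S,st2w(q,C))-s).ravel()]
r=least_squares(fun,[.6,-.1,-.1]);q=r.x;print(q,np.degrees(q[2]));print(r.fun.reshape(-1,2).round(1).tolist());np.save("st.npy",q)
r2=least_squares(lambda q:fun(q)[:8],q);print("top only",r2.x,r2.fun.round(1))
for n,p,z in [("dish",(114,297),.026),("knob",(75,205),.078),("forkC",(205,200),.0295),("lid",(138,520),.006),("box",(272,520),.038)]:
    w=onplane(T,unc(p,4.4,(235,130)),z);print(n,w,w2st(q,w)*1e3)
for n,p,z in [("dish",(285,305),.0265),("knobtop",(334,214),.078),("ringlight",(532,283),.116),("lid",(84,398),.004)]:
    w=onplane(S,unc(p,4.6,(195,130)),z);print("S",n,w,w2st(q,w)*1e3)
E
```

```text
[ 0.52681288 -0.34518617 -0.2387297 ] -13.678204214262417
[[-0.5, -0.2], [0.8, -0.0], [0.9, 1.5], [-0.6, 0.7], [1.1, -1.2], [1.3, -1.2], [0.4, -1.0], [-1.4, -0.7]]
top only [ 0.52873106 -0.34509267 -0.23617405] [-0.8 -0.6  0.6 -0.7  0.8  0.9 -0.6  0.3]
dish [[ 0.48985357 -0.24503549  0.026     ]] [[-59.59359966  88.57060713]]
knob [[ 0.55553001 -0.22543612  0.078     ]] [[ -0.41443261 123.14453541]]
forkC [[ 0.55490575 -0.33039392  0.0295    ]] [[23.79822534 21.01581207]]
lid [[ 0.314535   -0.23329076  0.006     ]] [[-232.71724843   58.52491852]]
box [[ 0.29301789 -0.3334285   0.038     ]] [[-229.94468825  -43.86094181]]
S dish [[ 0.48630818 -0.24553119  0.0265    ]] [[-62.92122176  87.25059926]]
S knobtop [[ 0.54738181 -0.23041824  0.078     ]] [[ -7.15342915 116.37691731]]
S ringlight [[ 0.50975546 -0.45611132  0.116     ]] [[   9.65664837 -111.81276155]]
S lid [[ 0.31061668 -0.23367868  0.004     ]] [[-236.43270729   57.22144969]]
```

```bash
python3 - <<'E'
from h import *
T=pickle.load(open("top0.pkl","rb"));q=np.load("st.npy")
k=1.5625
for n,p,z in [("micbaseR far",(362,320),.03),("micbaseR near",(358,395),.03),("micbaseL",(265,330),.03),("eyepiece near",(300,400),.3),("eyepieceR near",(333,395),.3),("headR",(343,330),.3),("column far",(300,265),.25),("focusknobR",(337,290),.2)]:
    w=onplane(T,unc(p,k,(0,0)),z);print(n,w.round(3),(w2st(q,w)*1e3).round())
tgt=st2w(q,[-.061,.140,.15])[0];print("tgt",tgt)
a=R.from_euler('xyz',[-179.89,0,160.25],degrees=True).as_matrix()
print("tool axes",a.round(3)); d=(tgt-np.array([.2195,.6111,.2445]))@a;print(d/.4)
E
```

```text
micbaseR far [[ 0.48  -0.141  0.03 ]] [[-94. 187.]]
micbaseR near [[ 0.317 -0.106  0.03 ]] [[-260.  183.]]
micbaseL [[0.495 0.074 0.03 ]] [[-131.  400.]]
eyepiece near [[ 0.293 -0.009  0.3  ]] [[-307.  271.]]
eyepieceR near [[ 0.292 -0.07   0.3  ]] [[-294.  212.]]
headR [[ 0.408 -0.106  0.3  ]] [[-172.  204.]]
column far [[ 0.562 -0.041  0.25 ]] [[-38. 303.]]
focusknobR [[ 0.512 -0.103  0.2  ]] [[-71. 231.]]
tgt [ 0.50064849 -0.19473211  0.15      ]
tool axes [[-0.941  0.338 -0.001]
 [ 0.338  0.941 -0.002]
 [ 0.    -0.002 -1.   ]]
[-1.3422859  -1.65810608  0.23943377]
```

{"api": "arm_command", "payload": {
  "series": [
    {"tz": -0.1},
    {"tz": -0.2},
    {"tz": -0.3},
    {"tz": -0.4},
    {"tz": -0.5},
    {"tz": -0.56},
    {"tz": -0.56}
  ]
}}

```text
invalid input
```

{"api": "arm_command", "payload": {
  "series": [
    {"tx": 0,"ty": 0,"tz": -0.1,"turn": 0,"jaw": 1},
    {"tx": 0,"ty": 0,"tz": -0.2,"turn": 0,"jaw": 1},
    {"tx": 0,"ty": 0,"tz": -0.3,"turn": 0,"jaw": 1},
    {"tx": 0,"ty": 0,"tz": -0.4,"turn": 0,"jaw": 1},
    {"tx": 0,"ty": 0,"tz": -0.5,"turn": 0,"jaw": 1},
    {"tx": 0,"ty": 0,"tz": -0.56,"turn": 0,"jaw": 1},
    {"tx": 0,"ty": 0,"tz": -0.56,"turn": 0,"jaw": 1}
  ],
  "newtons": 5
}}

```text
time_s: 0.68
ee_pos: [0.2197, 0.6135, 0.4765]
tcp_rot: [179.4, -0.0, 160.2]
contact_force: [-0.1, -1.0, 0.3]
gripper_width: 1.0
grip_force: 0.0
```

{"api": "arm_command", "payload": {
  "series": [
    {"tx": -0.096,"ty": -0.061,"tz": 0,"turn": 0.012,"jaw": 1},
    {"tx": -0.192,"ty": -0.122,"tz": 0,"turn": 0.024,"jaw": 1},
    {"tx": -0.288,"ty": -0.183,"tz": 0,"turn": 0.036,"jaw": 1},
    {"tx": -0.384,"ty": -0.244,"tz": 0,"turn": 0.048,"jaw": 1},
    {"tx": -0.48,"ty": -0.305,"tz": 0,"turn": 0.06,"jaw": 1},
    {"tx": -0.576,"ty": -0.366,"tz": 0,"turn": 0.072,"jaw": 1},
    {"tx": -0.672,"ty": -0.427,"tz": 0,"turn": 0.084,"jaw": 1},
    {"tx": -0.768,"ty": -0.488,"tz": 0,"turn": 0.096,"jaw": 1},
    {"tx": -0.864,"ty": -0.549,"tz": 0,"turn": 0.108,"jaw": 1},
    {"tx": -0.864,"ty": -0.549,"tz": 0,"turn": 0.12,"jaw": 1}
  ]
}}

```text
time_s: 1.52
ee_pos: [0.4723, 0.2848, 0.4687]
tcp_rot: [-179.9, 0.1, 116.7]
contact_force: [0.8, 0.4, -0.4]
gripper_width: 1.002
grip_force: 0.0
```

```bash
cat > go.py <<'E'
# usage: go.py stx sty z [yaw]   -> shares from the present pose to a station point (m) ; go.py -> pose in station
from h import *
from bench import env
import sys
s=env.read_state();q=np.load("st.npy");p=s["ee_pos"];r=s["tcp_rot"]
print("t",round(s["time_s"],2),"pos",p.round(4),"rot",r.round(1),"st mm",(w2st(q,p)*1e3).round(1),"j",s["joints"].round(0),"F",s["contact_force"].round(1),"w",round(s["gripper_width"],3),"g",s["grip_force"])
if len(sys.argv)>3:
    a=[float(v) for v in sys.argv[1:]];t=st2w(q,a[:3])[0]
    A=R.from_euler('xyz',r,degrees=True).as_matrix()
    print("tx,ty,tz",((t-p)@A/.4).round(3))
    if len(a)>3: print("turn",round(-((a[3]-r[2]+180)%360-180)/360,4))
E
python3 go.py -0.061 0.140 0.47 76.3
```

```text
t 1.52 pos [0.4723 0.2848 0.4687] rot [-1.799e+02  1.000e-01  1.167e+02] st mm [[-202.   599.2]] j [-27.  10.  -8.  84.   1.  86.  -8.] F [ 0.8  0.4 -0.4] w 1.002 g 0.0
tx,ty,tz [-1.103 -0.475 -0.002]
turn 0.1122
```

{"api": "arm_command", "payload": {
  "series": [
    {"tx": -0.092,"ty": -0.04,"tz": 0,"turn": 0.011,"jaw": 1},
    {"tx": -0.184,"ty": -0.08,"tz": 0,"turn": 0.022,"jaw": 1},
    {"tx": -0.276,"ty": -0.12,"tz": 0,"turn": 0.033,"jaw": 1},
    {"tx": -0.368,"ty": -0.16,"tz": 0,"turn": 0.044,"jaw": 1},
    {"tx": -0.46,"ty": -0.2,"tz": 0,"turn": 0.055,"jaw": 1},
    {"tx": -0.552,"ty": -0.24,"tz": 0,"turn": 0.066,"jaw": 1},
    {"tx": -0.644,"ty": -0.28,"tz": 0,"turn": 0.077,"jaw": 1},
    {"tx": -0.736,"ty": -0.32,"tz": 0,"turn": 0.088,"jaw": 1},
    {"tx": -0.828,"ty": -0.36,"tz": 0,"turn": 0.099,"jaw": 1},
    {"tx": -0.92,"ty": -0.4,"tz": 0,"turn": 0.112,"jaw": 1}
  ]
}}

```text
time_s: 2.35
ee_pos: [0.4948, -0.1142, 0.4688]
tcp_rot: [-179.9, 0.0, 76.5]
contact_force: [-0.3, 1.5, 0.4]
gripper_width: 0.997
grip_force: 0.0
```

```bash
python3 go.py -0.061 0.10 0.30 76.3
```

```text
t 2.35 pos [ 0.4948 -0.1142  0.4688] rot [-179.9    0.    76.5] st mm [[-85.7 216.9]] j [-3.  4. 14. 91. -1. 85. -2.] F [-0.3  1.5  0.4] w 0.997 g 0.0
tx,ty,tz [-0.293  0.061  0.422]
turn 0.0007
```

{"api": "arm_command", "payload": {
  "series": [
    {"tx": -0.1,"ty": 0.02,"tz": 0,"turn": 0,"jaw": 1},
    {"tx": -0.2,"ty": 0.04,"tz": 0,"turn": 0,"jaw": 1},
    {"tx": -0.3,"ty": 0.06,"tz": 0,"turn": 0,"jaw": 0.5},
    {"tx": -0.36,"ty": 0.06,"tz": 0.08,"turn": 0,"jaw": 0.33},
    {"tx": -0.39,"ty": 0.06,"tz": 0.17,"turn": 0,"jaw": 0.33},
    {"tx": -0.39,"ty": 0.06,"tz": 0.27,"turn": 0,"jaw": 0.33},
    {"tx": -0.39,"ty": 0.06,"tz": 0.37,"turn": 0,"jaw": 0.33},
    {"tx": -0.39,"ty": 0.06,"tz": 0.45,"turn": 0,"jaw": 0.33},
    {"tx": -0.39,"ty": 0.06,"tz": 0.45,"turn": 0,"jaw": 0.33},
    {"tx": -0.39,"ty": 0.06,"tz": 0.45,"turn": 0,"jaw": 0.33}
  ]
}}

```text
time_s: 3.18
ee_pos: [0.4818, -0.2689, 0.2878]
tcp_rot: [-179.7, -0.0, 76.7]
contact_force: [1.2, -0.4, 0.1]
gripper_width: 0.468
grip_force: 0.0
```

```bash
python3 go.py; python3 - <<'E'
from bench import env
import cv2,pickle
f=env.grab_frame("wrist");pickle.dump(f,open("w0.pkl","wb"));print(f["camera_matrix"],f["world_to_cam"].round(3))
cv2.imwrite("pics/w0.png",cv2.resize(f["pixels"][...,::-1],(800,600),interpolation=cv2.INTER_CUBIC))
E
```

```text
t 3.18 pos [ 0.4818 -0.2689  0.2878] rot [-179.7   -0.    76.7] st mm [[-61.8  63.5]] j [  9.  15.  20. 101.  -6.  65.  18.] F [ 1.2 -0.4  0.1] w 0.468 g 0.0
[[297.31863964   0.         255.45992822]
 [  0.         297.31863964 186.9997013 ]
 [  0.           0.           1.        ]] [[ 0.973 -0.229 -0.005 -0.529]
 [ 0.22   0.943 -0.251  0.189]
 [ 0.062  0.243  0.968 -0.396]
 [ 0.     0.     0.     1.   ]]
```

View pics/w0.png

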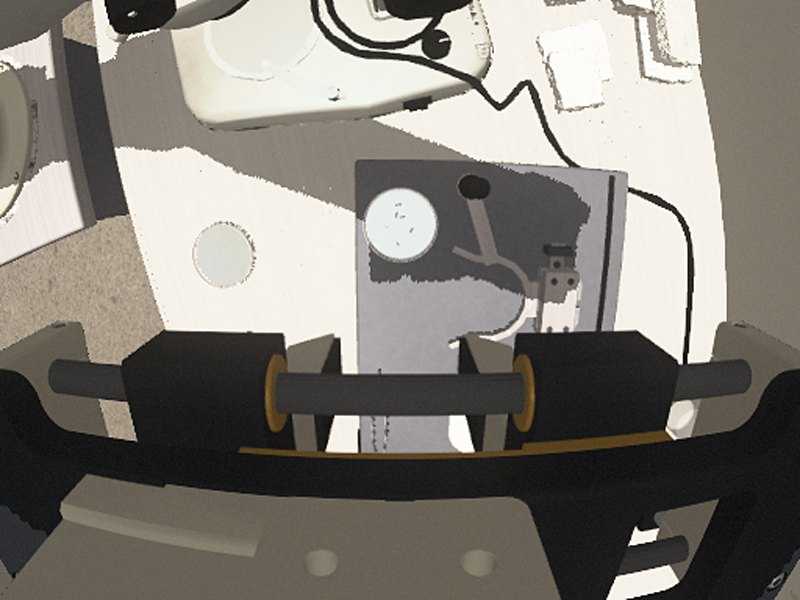

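```bash
cat >> h.py <<'E'
def wplane(f,uv,z):
    W=f["world_to_cam"];K=f["camera_matrix"];uv=np.atleast_2d(np.array(uv,float))
    d=(uv-K[:2,2])/K[0,0];th=np.linalg.norm(d,axis=1,keepdims=True);u=d/th*np.sin(th)
    v=np.c_[u[:,0],-u[:,1],-np.cos(th)]@W[:3,:3];o=-W[:3,:3].T@W[:3,3];return o+v*((z-o[2])/v[:,2])[:,None]
E
python3 - <<'E'
from h import *
f=pickle.load(open("w0.pkl","rb"));q=np.load("st.npy")
for n,p,z in [("platecorner NL",(356,160),.02),("FL",(627,172),.02),("near edge pt",(358,440),.02),("dish",(401,225),.03),("dish L",(401,188),.033),("dish R",(401,262),.033),("dish near",(364,225),.033),("dish far",(438,225),.033),("knobtop",(469,187),.078),("tip L",(455,249),.0295),("tip R",(451,344),.0295),("inner far",(526,300),.0295),("fork in L",(497,263),.0295),("lid",(223,254),.008)]:
    w=wplane(f,unc(p,1.5625,(0,0)),z);print(n,w.round(4),(w2st(q,w)*1e3).round(1))
E
```

```text
platecorner NL [[ 0.462  -0.1814  0.02  ]] [[-101.7  143.8]]
FL [[ 0.7064 -0.2407  0.02  ]] [[149.8 144. ]]
near edge pt [[ 0.394  -0.4488  0.02  ]] [[-104.5 -132.1]]
dish [[ 0.4872 -0.2453  0.03  ]] [[-62.1  87.6]]
dish L [[ 0.4945 -0.2142  0.033 ]] [[-62.4 119.6]]
dish R [[ 0.4799 -0.2763  0.033 ]] [[-61.9  55.8]]
dish near [[ 0.4565 -0.2377  0.033 ]] [[-93.7  87.8]]
dish far [[ 0.518  -0.2521  0.033 ]] [[-30.6  88.4]]
knobtop [[ 0.5449 -0.2234  0.078 ]] [[-11.2 122.6]]
tip L [[ 0.5282 -0.2763  0.0295]] [[-15.   67.2]]
tip R [[ 0.5071 -0.3618  0.0295]] [[-15.3 -20.8]]
inner far [[ 0.5827 -0.3365  0.0295]] [[52.3 21.6]]
fork in L [[ 0.5623 -0.2968  0.0295]] [[23.  55.4]]
lid [[ 0.3139 -0.2328  0.008 ]] [[-233.4   58.9]]
```

```bash
python3 go.py -0.062 0.139 0.042 76.3
```

```text
t 3.23 pos [ 0.4833 -0.2698  0.2902] rot [-180.     0.    76.7] st mm [[-60.1  63. ]] j [  9.  15.  20. 101.  -6.  65.  18.] F [-0.2 -0.6  0.5] w 0.427 g 0.0
tx,ty,tz [ 0.19  -0.003  0.62 ]
turn 0.0012
```

{"api": "arm_command", "payload": {
  "series": [
    {"tx": 0.095,"ty": -0.003,"tz": 0,"turn": 0.001,"jaw": 0.28},
    {"tx": 0.19,"ty": -0.003,"tz": 0.05,"turn": 0.001,"jaw": 0.28},
    {"tx": 0.19,"ty": -0.003,"tz": 0.15,"turn": 0.001,"jaw": 0.28},
    {"tx": 0.19,"ty": -0.003,"tz": 0.25,"turn": 0.001,"jaw": 0.28},
    {"tx": 0.19,"ty": -0.003,"tz": 0.35,"turn": 0.001,"jaw": 0.28},
    {"tx": 0.19,"ty": -0.003,"tz": 0.43,"turn": 0.001,"jaw": 0.28},
    {"tx": 0.19,"ty": -0.003,"tz": 0.5,"turn": 0.001,"jaw": 0.28},
    {"tx": 0.19,"ty": -0.003,"tz": 0.55,"turn": 0.001,"jaw": 0.28},
    {"tx": 0.19,"ty": -0.003,"tz": 0.58,"turn": 0.001,"jaw": 0.28},
    {"tx": 0.19,"ty": -0.003,"tz": 0.58,"turn": 0.001,"jaw": 0.28}
  ]
}}

```text
time_s: 4.07
ee_pos: [0.5001, -0.1953, 0.0571]
tcp_rot: [-180.0, -0.0, 76.4]
contact_force: [-0.2, 0.7, 0.5]
gripper_width: 0.283
grip_force: 0.0
```

```bash
python3 go.py -0.062 0.139 0.042 76.3
```

```text
t 4.07 pos [ 0.5001 -0.1953  0.0571] rot [-180.    -0.    76.4] st mm [[-61.4 139.3]] j [  7.  31.  14. 113. -12.  37.  15.] F [-0.2  0.7  0.5] w 0.283 g 0.0
tx,ty,tz [-0.001 -0.001  0.038]
turn 0.0003
```

{"api": "arm_command", "payload": {
  "series": [
    {"tx": 0,"ty": -0.001,"tz": 0.018,"turn": 0,"jaw": 0.28},
    {"tx": 0,"ty": -0.001,"tz": 0.036,"turn": 0,"jaw": 0.28},
    {"tx": -0.015,"ty": -0.001,"tz": 0.036,"turn": 0,"jaw": 0.28},
    {"tx": -0.025,"ty": -0.001,"tz": 0.036,"turn": 0,"jaw": 0.28},
    {"tx": -0.033,"ty": -0.001,"tz": 0.036,"turn": 0,"jaw": 0.28},
    {"tx": -0.04,"ty": -0.001,"tz": 0.036,"turn": 0,"jaw": 0.28},
    {"tx": -0.048,"ty": -0.001,"tz": 0.036,"turn": 0,"jaw": 0.28},
    {"tx": -0.058,"ty": -0.001,"tz": 0.036,"turn": 0,"jaw": 0.28},
    {"tx": -0.068,"ty": -0.001,"tz": 0.036,"turn": 0,"jaw": 0.28},
    {"tx": -0.08,"ty": -0.001,"tz": 0.036,"turn": 0,"jaw": 0.28}
  ]
}}

```text
time_s: 4.9
ee_pos: [0.4915, -0.2266, 0.0432]
tcp_rot: [180.0, -0.0, 76.4]
contact_force: [-0.4, -0.1, 0.5]
gripper_width: 0.28
grip_force: 0.2
```

```bash
python3 go.py -0.062 0.0617 0.042 76.3;python3 - <<'E'
from bench import env
import cv2,pickle
f=env.grab_frame("wrist");pickle.dump(f,open("w1.pkl","wb"))
cv2.imwrite("pics/w1.png",cv2.resize(f["pixels"][...,::-1],(800,600),interpolation=cv2.INTER_CUBIC))
E
```

```text
t 4.9 pos [ 0.4915 -0.2266  0.0432] rot [180.   -0.   76.4] st mm [[-62.4 106.9]] j [ 11.  33.  13. 113. -13.  35.  19.] F [-0.4 -0.1  0.5] w 0.28 g 0.21044289741425276
tx,ty,tz [-0.113  0.001  0.003]
turn 0.0002
```

View pics/w1.png

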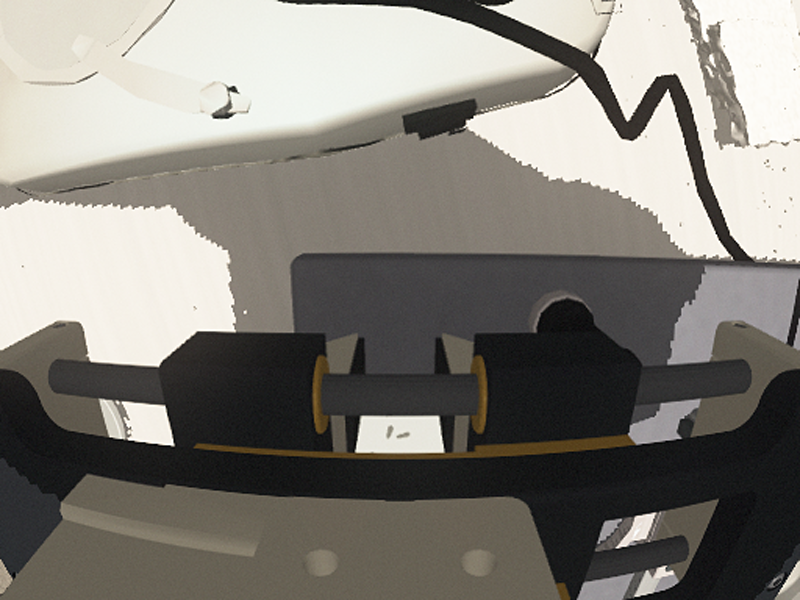

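Dish (white, about (400,435)) sits ahead of both fingertips, and the knob at (565,315) is clear of the fingers. I keep sliding.

{"api": "arm_command", "payload": {
  "series": [
    {"tx": -0.012,"ty": 0.001,"tz": 0.001,"turn": 0,"jaw": 0.28},
    {"tx": -0.026,"ty": 0.001,"tz": 0.001,"turn": 0,"jaw": 0.28},
    {"tx": -0.04,"ty": 0.001,"tz": 0.001,"turn": 0,"jaw": 0.28},
    {"tx": -0.054,"ty": 0.001,"tz": 0.001,"turn": 0,"jaw": 0.28},
    {"tx": -0.068,"ty": 0.001,"tz": 0.001,"turn": 0,"jaw": 0.28},
    {"tx": -0.08,"ty": 0.001,"tz": 0.001,"turn": 0,"jaw": 0.28},
    {"tx": -0.091,"ty": 0.001,"tz": 0.001,"turn": 0,"jaw": 0.28},
    {"tx": -0.1,"ty": 0.001,"tz": 0.001,"turn": 0,"jaw": 0.28},
    {"tx": -0.107,"ty": 0.001,"tz": 0.001,"turn": 0,"jaw": 0.28},
    {"tx": -0.112,"ty": 0.001,"tz": 0.001,"turn": 0,"jaw": 0.28}
  ]
}}

```text
time_s: 5.78
ee_pos: [0.4811, -0.2704, 0.0427]
tcp_rot: [-180.0, 0.0, 76.4]
contact_force: [0.8, -1.1, 0.3]
gripper_width: 0.276
grip_force: 0.1
```

{"api": "arm_command", "payload": {
  "series": [
    {"tx": 0,"ty": 0,"tz": 0,"turn": 0,"jaw": 0.28},
    {"tx": 0.02,"ty": 0,"tz": 0,"turn": 0,"jaw": 0.28},
    {"tx": 0.04,"ty": 0,"tz": -0.1,"turn": 0,"jaw": 0.28},
    {"tx": 0.04,"ty": 0,"tz": -0.2,"turn": 0,"jaw": 0.6},
    {"tx": 0.04,"ty": 0,"tz": -0.3,"turn": 0,"jaw": 1},
    {"tx": 0.04,"ty": 0,"tz": -0.4,"turn": 0,"jaw": 1},
    {"tx": 0.04,"ty": 0,"tz": -0.5,"turn": 0,"jaw": 1},
    {"tx": 0.04,"ty": 0,"tz": -0.5,"turn": 0,"jaw": 1}
  ]
}}

```text
time_s: 6.45
ee_pos: [0.4896, -0.2557, 0.2512]
tcp_rot: [179.2, 0.1, 76.4]
contact_force: [1.1, -0.4, -0.3]
gripper_width: 0.59
grip_force: 0.0
```

```bash
python3 go.py -0.062 0.023 0.042 76.3;python3 - <<'E'
from bench import env
import cv2,pickle
f=env.grab_frame("wrist");pickle.dump(f,open("w2.pkl","wb"))
cv2.imwrite("pics/w2.png",cv2.resize(f["pixels"][...,::-1],(800,600),interpolation=cv2.INTER_CUBIC))
E
```

```text
t 6.45 pos [ 0.4896 -0.2557  0.2512] rot [1.792e+02 1.000e-01 7.640e+01] st mm [[-57.3  78.1]] j [ 10.  16.  18. 105.  -6.  59.  17.] F [ 1.1 -0.4 -0.3] w 0.59 g 0.0
tx,ty,tz [-0.137 -0.019  0.523]
turn 0.0003
```

View pics/w2.png

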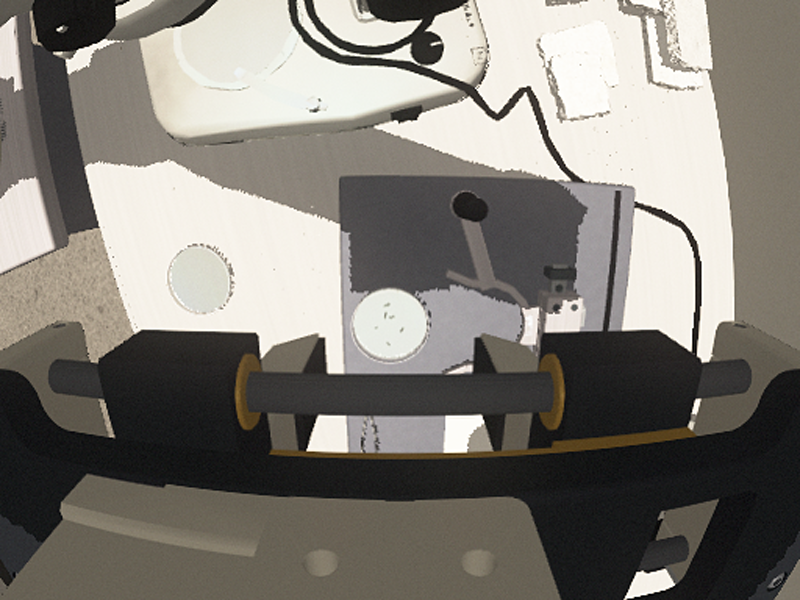

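Dish now at (391,325), lined up near the fork opening (left tip (449,274), right tip about (443,371)). I measure the offset.

```bash
python3 - <<'E'
from h import *
f=pickle.load(open("w2.pkl","rb"));q=np.load("st.npy")
for n,p,z in [("NL",(340,177),.02),("FL",(634,186),.02),("dish L",(391,286),.033),("dish R",(391,364),.033),("dish near",(352,325),.033),("dish far",(431,325),.033),("knobtop",(464,206),.078),("tip L",(448,274),.0295),("tip R",(444,372),.0295),("inner far",(524,325),.0295)]:
    w=wplane(f,unc(p,1.5625,(0,0)),z);print(n,(w2st(q,w)*1e3).round(1))
E
```

```text
NL [[-101.6  143.7]]
FL [[149.7 144.5]]
dish L [[-61.1  57.7]]
dish R [[-61.3  -9.5]]
dish near [[-93.  25.]]
dish far [[-28.6  24.9]]
knobtop [[-11.5 124.6]]
tip L [[-15.5  66.7]]
tip R [[-16.1 -18.8]]
inner far [[50.9 22.9]]
```

```bash
python3 go.py -0.061 0.0235 0.042 76.3
```

```text
t 6.5 pos [ 0.4883 -0.2548  0.2477] rot [179.4   0.   76.4] st mm [[-58.8  78.7]] j [ 10.  17.  18. 105.  -6.  59.  17.] F [ 0.3 -0.3 -0.9] w 0.633 g 0.0
tx,ty,tz [-0.138 -0.011  0.514]
turn 0.0004
```

{"api": "arm_command", "payload": {
  "series": [
    {"tx": -0.07,"ty": 0.002,"tz": 0,"turn": 0,"jaw": 1},
    {"tx": -0.135,"ty": 0.002,"tz": 0.05,"turn": 0,"jaw": 1},
    {"tx": -0.135,"ty": 0.002,"tz": 0.15,"turn": 0,"jaw": 1},
    {"tx": -0.135,"ty": 0.002,"tz": 0.25,"turn": 0,"jaw": 1},
    {"tx": -0.135,"ty": 0.002,"tz": 0.34,"turn": 0,"jaw": 1},
    {"tx": -0.135,"ty": 0.002,"tz": 0.41,"turn": 0,"jaw": 1},
    {"tx": -0.135,"ty": 0.002,"tz": 0.46,"turn": 0,"jaw": 1},
    {"tx": -0.135,"ty": 0.002,"tz": 0.49,"turn": 0,"jaw": 1},
    {"tx": -0.135,"ty": 0.002,"tz": 0.5,"turn": 0,"jaw": 1},
    {"tx": -0.135,"ty": 0.002,"tz": 0.5,"turn": 0,"jaw": 1}
  ]
}}

```text
time_s: 7.33
ee_pos: [0.4724, -0.3062, 0.0415]
tcp_rot: [-179.9, -0.0, 76.4]
contact_force: [0.6, -0.7, 0.0]
gripper_width: 0.998
grip_force: 0.0
```

```bash
python3 go.py -0.061 0.0235 0.042 76.3
```

```text
t 7.33 pos [ 0.4724 -0.3062  0.0415] rot [-179.9   -0.    76.4] st mm [[-62.1  25. ]] j [ 19.  35.  15. 110. -14.  37.  29.] F [ 0.6 -0.7  0. ] w 0.998 g 0.0
tx,ty,tz [-0.004  0.003 -0.001]
turn 0.0002
```

{"api": "arm_command", "payload": {
  "series": [
    {"tx": -0.003,"ty": 0.002,"tz": 0,"turn": 0,"jaw": 0.85},
    {"tx": -0.003,"ty": 0.002,"tz": 0,"turn": 0,"jaw": 0.75},
    {"tx": -0.003,"ty": 0.002,"tz": 0,"turn": 0,"jaw": 0.68},
    {"tx": -0.003,"ty": 0.002,"tz": 0,"turn": 0,"jaw": 0.68},
    {"tx": -0.003,"ty": 0.002,"tz": 0,"turn": 0,"jaw": 0.68},
    {"tx": -0.003,"ty": 0.002,"tz": 0,"turn": 0,"jaw": 0.68},
    {"tx": -0.003,"ty": 0.002,"tz": 0,"turn": 0,"jaw": 0.68}
  ],
  "newtons": 3
}}

```text
time_s: 7.92
ee_pos: [0.4738, -0.3086, 0.0433]
tcp_rot: [180.0, 0.0, 76.4]
contact_force: [-1.0, 1.3, 3.9]
gripper_width: 0.687
grip_force: 3.0
```

```bash
python3 go.py -0.010 0.0235 0.042 76.3
```

```text
t 7.92 pos [ 0.4738 -0.3086  0.0433] rot [180.    0.   76.4] st mm [[-60.1  23. ]] j [ 19.  35.  15. 110. -14.  37.  29.] F [-1.   1.3  3.9] w 0.687 g 3.023020799992082
tx,ty,tz [0.001 0.125 0.003]
turn 0.0002
```

{"api": "arm_command", "payload": {
  "series": [
    {"tx": 0,"ty": 0.006,"tz": 0,"turn": 0,"jaw": 0.68},
    {"tx": 0,"ty": 0.015,"tz": 0,"turn": 0,"jaw": 0.68},
    {"tx": 0,"ty": 0.028,"tz": 0,"turn": 0,"jaw": 0.68},
    {"tx": 0,"ty": 0.042,"tz": 0,"turn": 0,"jaw": 0.68},
    {"tx": 0,"ty": 0.056,"tz": 0,"turn": 0,"jaw": 0.68}
  ]
}}

```text
time_s: 8.33
ee_pos: [0.496, -0.3139, 0.0427]
tcp_rot: [180.0, 0.0, 76.4]
contact_force: [-2.4, 0.7, 4.4]
gripper_width: 0.69
grip_force: 3.0
```

```bash
python3 go.py -0.010 0.0235 0.042 76.3
```

```text
t 8.33 pos [ 0.496  -0.3139  0.0427] rot [180.    0.   76.4] st mm [[-37.3  23.1]] j [ 18.  37.  15. 106. -14.  39.  28.] F [-2.4  0.7  4.4] w 0.69 g 3.0324337166530313
tx,ty,tz [0.001 0.068 0.002]
turn 0.0002
```

{"api": "arm_command", "payload": {
  "series": [
    {"tx": 0,"ty": 0.01,"tz": 0,"turn": 0,"jaw": 0.68},
    {"tx": 0,"ty": 0.022,"tz": 0,"turn": 0,"jaw": 0.68},
    {"tx": 0,"ty": 0.035,"tz": 0,"turn": 0,"jaw": 0.68},
    {"tx": 0,"ty": 0.047,"tz": 0,"turn": 0,"jaw": 0.68},
    {"tx": 0,"ty": 0.056,"tz": 0,"turn": 0,"jaw": 0.68},
    {"tx": 0,"ty": 0.062,"tz": 0,"turn": 0,"jaw": 0.68},
    {"tx": 0,"ty": 0.062,"tz": 0,"turn": 0,"jaw": 0.68}
  ]
}}

```text
time_s: 8.92
ee_pos: [0.5204, -0.3197, 0.0427]
tcp_rot: [179.9, 0.0, 76.4]
contact_force: [1.2, 0.5, 2.0]
gripper_width: 0.688
grip_force: 3.0
```

```bash
python3 go.py -0.010 0.0235 0.042 76.3
```

```text
t 8.92 pos [ 0.5204 -0.3197  0.0427] rot [179.9   0.   76.4] st mm [[-12.2  23.3]] j [ 18.  38.  15. 103. -14.  40.  27.] F [1.2 0.5 2. ] w 0.688 g 3.011927290449421
tx,ty,tz [0.001 0.006 0.002]
turn 0.0002
```

{"api": "arm_command", "payload": {
  "series": [
    {"tx": 0,"ty": 0,"tz": 0,"turn": 0,"jaw": 0.74},
    {"tx": 0,"ty": 0,"tz": 0,"turn": 0,"jaw": 0.8},
    {"tx": 0,"ty": 0,"tz": 0,"turn": 0,"jaw": 0.8},
    {"tx": 0,"ty": 0,"tz": 0,"turn": 0,"jaw": 0.8},
    {"tx": 0,"ty": 0,"tz": -0.04,"turn": 0,"jaw": 0.8},
    {"tx": 0,"ty": 0,"tz": -0.12,"turn": 0,"jaw": 0.8},
    {"tx": 0,"ty": -0.06,"tz": -0.15,"turn": 0,"jaw": 0.4},
    {"tx": 0,"ty": -0.145,"tz": -0.15,"turn": 0,"jaw": 0},
    {"tx": 0,"ty": -0.145,"tz": -0.15,"turn": 0,"jaw": 0},
    {"tx": 0,"ty": -0.145,"tz": -0.15,"turn": 0,"jaw": 0}
  ],
  "newtons": 10
}}

```text
time_s: 9.75
ee_pos: [0.4608, -0.3055, 0.1028]
tcp_rot: [-179.9, -0.0, 76.3]
contact_force: [1.9, -0.5, 0.5]
gripper_width: 0.558
grip_force: 0.0
```

{"api": "arm_command", "payload": {
  "series": [
    {"tx": 0,"ty": 0,"tz": 0,"turn": 0,"jaw": 0},
    {"tx": 0,"ty": 0,"tz": 0,"turn": 0,"jaw": 0},
    {"tx": 0,"ty": 0,"tz": 0,"turn": 0,"jaw": 0}
  ]
}}

```text
time_s: 10.0
ee_pos: [0.4641, -0.306, 0.1026]
tcp_rot: [180.0, 0.0, 76.4]
contact_force: [-0.1, -0.9, 0.2]
gripper_width: 0.342
grip_force: 0.0
```

```bash
python3 go.py -0.070 0.0235 0.043 76.3; python3 - <<'E'
from bench import env
import cv2,pickle
f=env.grab_frame("wrist");pickle.dump(f,open("w3.pkl","wb"))
cv2.imwrite("pics/w3.png",cv2.resize(f["pixels"][...,::-1],(800,600),interpolation=cv2.INTER_CUBIC))
E
```

```text
t 10.0 pos [ 0.4641 -0.306   0.1026] rot [180.    0.   76.4] st mm [[-70.1  23.2]] j [ 17.  29.  17. 110. -12.  43.  27.] F [-0.1 -0.9  0.2] w 0.342 g 0.0
tx,ty,tz [0.001 0.    0.149]
turn 0.0003
```

View pics/w3.png

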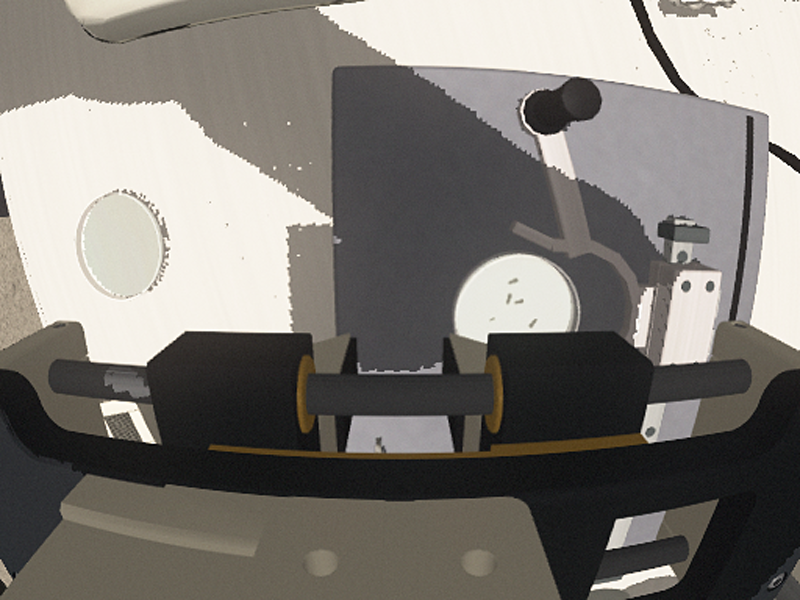

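Dish (about (517,305)) is between the fork's arms, about 27 mm short of home. I close the fingers, lower behind it and push.

{"api": "arm_command", "payload": {
  "series": [
    {"tx": 0,"ty": -0.005,"tz": 0,"turn": 0,"jaw": 0},
    {"tx": 0,"ty": -0.005,"tz": 0,"turn": 0,"jaw": 0},
    {"tx": 0,"ty": -0.005,"tz": 0,"turn": 0,"jaw": 0},
    {"tx": 0,"ty": -0.005,"tz": 0.05,"turn": 0,"jaw": 0},
    {"tx": 0,"ty": -0.005,"tz": 0.1,"turn": 0,"jaw": 0},
    {"tx": 0,"ty": -0.005,"tz": 0.13,"turn": 0,"jaw": 0},
    {"tx": 0,"ty": -0.005,"tz": 0.147,"turn": 0,"jaw": 0},
    {"tx": 0,"ty": 0.004,"tz": 0.147,"turn": 0,"jaw": 0},
    {"tx": 0,"ty": 0.014,"tz": 0.147,"turn": 0,"jaw": 0},
    {"tx": 0,"ty": 0.022,"tz": 0.147,"turn": 0,"jaw": 0}
  ]
}}

```text
time_s: 10.88
ee_pos: [0.4729, -0.3086, 0.0447]
tcp_rot: [179.9, 0.0, 76.4]
contact_force: [0.3, -0.4, 0.3]
gripper_width: 0.009
grip_force: 0.0
```

{"api": "arm_command", "payload": {
  "series": [
    {"tx": 0,"ty": 0.006,"tz": 0,"turn": 0,"jaw": 0},
    {"tx": 0,"ty": 0.012,"tz": 0,"turn": 0,"jaw": 0},
    {"tx": 0,"ty": 0.018,"tz": 0,"turn": 0,"jaw": 0},
    {"tx": 0,"ty": 0.024,"tz": 0,"turn": 0,"jaw": 0},
    {"tx": 0,"ty": 0.03,"tz": 0,"turn": 0,"jaw": 0},
    {"tx": 0,"ty": 0.036,"tz": 0,"turn": 0,"jaw": 0},
    {"tx": 0,"ty": 0.041,"tz": 0,"turn": 0,"jaw": 0},
    {"tx": 0,"ty": 0.045,"tz": 0,"turn": 0,"jaw": 0},
    {"tx": 0,"ty": 0.048,"tz": 0,"turn": 0,"jaw": 0},
    {"tx": 0,"ty": 0.05,"tz": 0,"turn": 0,"jaw": 0}
  ]
}}

```text
time_s: 11.72
ee_pos: [0.491, -0.3128, 0.044]
tcp_rot: [-180.0, -0.0, 76.4]
contact_force: [-2.5, 1.2, 5.2]
gripper_width: 0.006
grip_force: 2.8
```

```bash
python3 go.py -0.036 0.0235 0.043 76.3
```

```text
t 11.72 pos [ 0.491  -0.3128  0.044 ] rot [-180.    -0.    76.4] st mm [[-42.5  23. ]] j [ 18.  36.  15. 107. -14.  39.  28.] F [-2.5  1.2  5.2] w 0.006 g 2.8476807824335992
tx,ty,tz [0.001 0.016 0.003]
turn 0.0002
```

{"api": "arm_command", "payload": {
  "series": [
    {"tx": 0,"ty": 0.002,"tz": -0.003,"turn": 0,"jaw": 0},
    {"tx": 0,"ty": 0.005,"tz": -0.004,"turn": 0,"jaw": 0},
    {"tx": 0,"ty": 0.008,"tz": -0.004,"turn": 0,"jaw": 0},
    {"tx": 0,"ty": 0.011,"tz": -0.004,"turn": 0,"jaw": 0},
    {"tx": 0,"ty": 0.013,"tz": -0.004,"turn": 0,"jaw": 0},
    {"tx": 0,"ty": 0.015,"tz": -0.004,"turn": 0,"jaw": 0}
  ]
}}

```text
time_s: 12.22
ee_pos: [0.497, -0.3141, 0.0454]
tcp_rot: [-180.0, -0.0, 76.4]
contact_force: [-0.7, 0.0, 0.8]
gripper_width: 0.006
grip_force: 0.4
```

```bash
python3 go.py -0.036 0.0235 0.043 76.3
```

```text
t 12.22 pos [ 0.497  -0.3141  0.0454] rot [-180.    -0.    76.4] st mm [[-36.3  23.1]] j [ 18.  36.  15. 106. -14.  39.  28.] F [-0.7  0.   0.8] w 0.006 g 0.44925459596925066
tx,ty,tz [0.001 0.001 0.006]
turn 0.0002
```

{"api": "arm_command", "payload": {
  "series": [
    {"tx": 0,"ty": 0.002,"tz": 0,"turn": 0,"jaw": 0},
    {"tx": 0,"ty": 0.004,"tz": 0,"turn": 0,"jaw": 0},
    {"tx": 0,"ty": 0.006,"tz": 0,"turn": 0,"jaw": 0},
    {"tx": 0,"ty": 0.006,"tz": 0,"turn": 0,"jaw": 0}
  ]
}}

```text
time_s: 12.55
ee_pos: [0.4996, -0.3146, 0.0455]
tcp_rot: [180.0, -0.0, 76.4]
contact_force: [-0.5, -1.0, 0.2]
gripper_width: 0.005
grip_force: 0.1
```

```bash
python3 go.py
```

```text
t 12.55 pos [ 0.4996 -0.3146  0.0455] rot [180.   -0.   76.4] st mm [[-33.6  23.3]] j [ 18.  37.  15. 106. -14.  39.  28.] F [-0.5 -1.   0.2] w 0.005 g 0.10241611337733048
```

{"api": "arm_command", "payload": {
  "series": [
    {"tx": 0,"ty": 0.003,"tz": 0,"turn": 0,"jaw": 0},
    {"tx": 0,"ty": 0.005,"tz": 0,"turn": 0,"jaw": 0},
    {"tx": 0,"ty": 0.007,"tz": 0,"turn": 0,"jaw": 0},
    {"tx": 0,"ty": 0.007,"tz": 0,"turn": 0,"jaw": 0}
  ]
}}

```text
time_s: 12.88
ee_pos: [0.5022, -0.3154, 0.0455]
tcp_rot: [180.0, 0.0, 76.4]
contact_force: [-1.1, -0.3, -0.4]
gripper_width: 0.003
grip_force: 0.1
```

```bash
python3 go.py;python3 - <<'E'
from bench import env
import cv2,pickle
f=env.grab_frame("wrist");pickle.dump(f,open("w4.pkl","wb"))
cv2.imwrite("pics/w4.png",cv2.resize(f["pixels"][...,::-1],(800,600),interpolation=cv2.INTER_CUBIC))
E
```

```text
t 12.88 pos [ 0.5022 -0.3154  0.0455] rot [180.    0.   76.4] st mm [[-31.   23.2]] j [ 18.  37.  15. 106. -14.  40.  28.] F [-1.1 -0.3 -0.4] w 0.003 g 0.11955251801737177
```

View pics/w4.png

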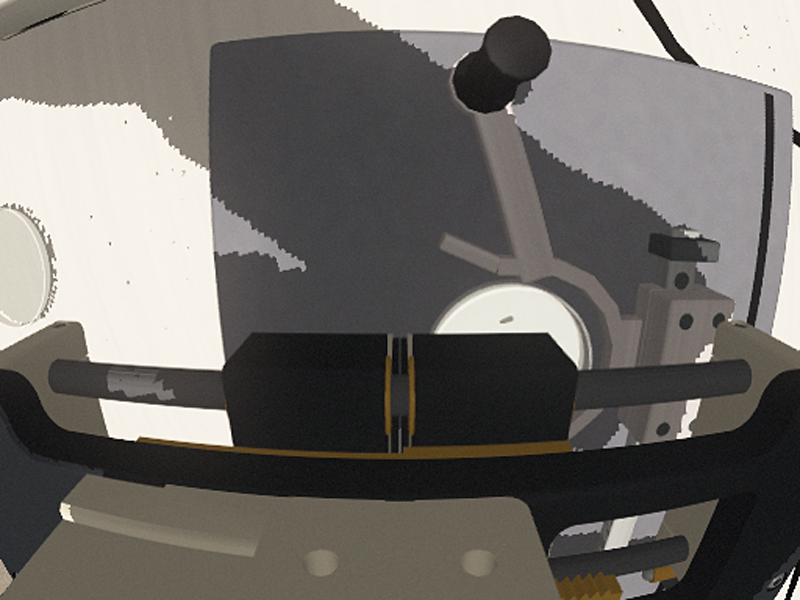

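The rim's visible arc runs (437,328)–(515,283)–(578,315)–(592,352), still short of the fork's far wall at about (620,355). I measure the gap.

```bash
cat > dish.py <<'E'
from h import *
import sys,json
f=pickle.load(open(sys.argv[1],"rb"));q=np.load("st.npy")
P=w2st(q,wplane(f,unc(json.loads(sys.argv[2]),1.5625,(0,0)),.033))*1e3
c=least_squares(lambda c:np.hypot(*(P-c).T)-32,P.mean(0)).x;print(P.round(1).tolist(),"dish",c.round(1))
E
python3 dish.py w4.pkl '[[437,328],[470,293],[515,283],[560,298],[578,315],[592,352]]'
python3 - <<'E'
from h import *
f=pickle.load(open("w4.pkl","rb"));q=np.load("st.npy")
for n,p,z in [("fork in top",(620,355),.0295),("in",(597,300),.0295),("knobtop",(517,48),.078)]:
    print(n,w2st(q,wplane(f,unc(p,1.5625,(0,0)),z))*1e3)
E
```

```text
[[-18.1, 38.4], [-7.0, 51.0], [8.6, 54.6], [25.7, 49.2], [33.5, 42.8], [41.1, 28.2]] dish [ 9.1 22.5]
fork in top [[55.53292872 25.01452095]]
in [[42.13040248 47.48707528]]
knobtop [[ -3.74340144 122.01346958]]
```

{"api": "arm_command", "payload": {
  "series": [
    {"tx": 0,"ty": 0.003,"tz": 0,"turn": 0,"jaw": 0},
    {"tx": 0,"ty": 0.006,"tz": 0,"turn": 0,"jaw": 0},
    {"tx": 0,"ty": 0.009,"tz": 0,"turn": 0,"jaw": 0},
    {"tx": 0,"ty": 0.012,"tz": 0,"turn": 0,"jaw": 0},
    {"tx": 0,"ty": 0.014,"tz": 0,"turn": 0,"jaw": 0},
    {"tx": 0,"ty": 0.014,"tz": 0,"turn": 0,"jaw": 0}
  ]
}}

```text
time_s: 13.43
ee_pos: [0.5075, -0.3169, 0.0455]
tcp_rot: [180.0, 0.0, 76.4]
contact_force: [-2.5, -1.6, 1.0]
gripper_width: 0.009
grip_force: 0.7
```

{"api": "arm_command", "payload": {
  "series": [
    {"tx": 0,"ty": 0.003,"tz": 0,"turn": 0,"jaw": 0},
    {"tx": 0,"ty": 0.005,"tz": 0,"turn": 0,"jaw": 0},
    {"tx": 0,"ty": 0.005,"tz": 0,"turn": 0,"jaw": 0}
  ]
}}

```text
time_s: 13.68
ee_pos: [0.5096, -0.3172, 0.0456]
tcp_rot: [180.0, 0.0, 76.4]
contact_force: [-1.1, -1.2, 0.0]
gripper_width: 0.004
grip_force: 0.7
```

```bash
python3 go.py
```

```text
t 13.68 pos [ 0.5096 -0.3172  0.0456] rot [180.    0.   76.4] st mm [[-23.3  23.1]] j [ 18.  37.  15. 105. -14.  40.  27.] F [-1.1 -1.2  0. ] w 0.004 g 0.7103135286706674
```

{"api": "arm_command", "payload": {
  "series": [
    {"tx": 0,"ty": 0.002,"tz": 0,"turn": 0,"jaw": 0},
    {"tx": 0,"ty": 0.004,"tz": 0,"turn": 0,"jaw": 0},
    {"tx": 0,"ty": 0.004,"tz": 0,"turn": 0,"jaw": 0}
  ]
}}

```text
time_s: 13.93
ee_pos: [0.5111, -0.3175, 0.0456]
tcp_rot: [180.0, 0.0, 76.4]
contact_force: [-0.6, -0.5, 1.5]
gripper_width: 0.007
grip_force: 0.7
```

```bash
python3 go.py;python3 - <<'E'
from bench import env
import cv2,pickle
f=env.grab_frame("wrist");pickle.dump(f,open("w5.pkl","wb"))
cv2.imwrite("pics/w5.png",cv2.resize(f["pixels"][...,::-1][150:300,240:480],(800,500),interpolation=cv2.INTER_CUBIC))
E
```

```text
t 13.93 pos [ 0.5111 -0.3175  0.0456] rot [180.    0.   76.4] st mm [[-21.8  23.2]] j [ 18.  37.  15. 104. -14.  40.  27.] F [-0.6 -0.5  1.5] w 0.007 g 0.7384304654260632
```

View pics/w5.png

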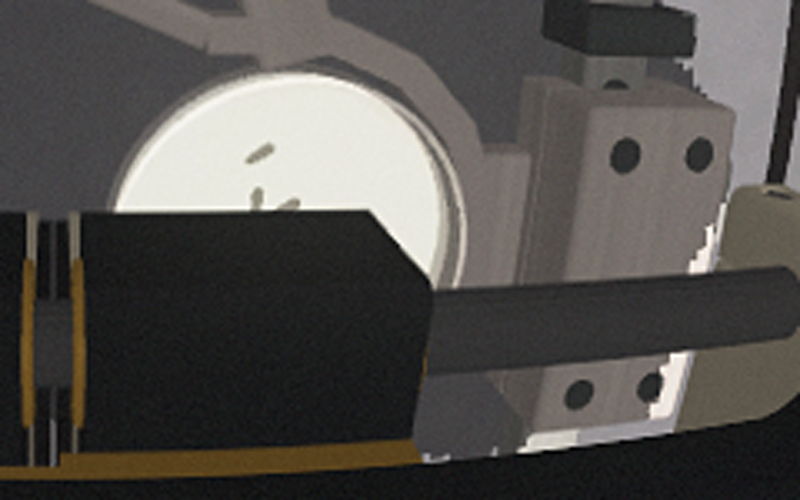

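The rim's far edge (466,235 in the crop) now appears to meet the fork's inner wall. I press on to feel the contact.

{"api": "arm_command", "payload": {
  "series": [
    {"tx": 0,"ty": 0.002,"tz": 0,"turn": 0,"jaw": 0},
    {"tx": 0,"ty": 0.004,"tz": 0,"turn": 0,"jaw": 0},
    {"tx": 0,"ty": 0.005,"tz": 0,"turn": 0,"jaw": 0},
    {"tx": 0,"ty": 0.005,"tz": 0,"turn": 0,"jaw": 0}
  ]
}}

```text
time_s: 14.32
ee_pos: [0.5119, -0.3178, 0.0453]
tcp_rot: [-179.9, -0.0, 76.4]
contact_force: [-5.3, 0.1, 3.7]
gripper_width: 0.009
grip_force: 3.1
```

```bash
python3 go.py
```

```text
t 14.32 pos [ 0.5119 -0.3178  0.0453] rot [-179.9   -0.    76.4] st mm [[-21.   23.1]] j [ 18.  38.  15. 104. -14.  40.  27.] F [-5.3  0.1  3.7] w 0.009 g 3.0564197516650893
```

{"api": "arm_command", "payload": {
  "series": [
    {"tx": 0,"ty": -0.015,"tz": 0,"turn": 0,"jaw": 0},
    {"tx": 0,"ty": -0.04,"tz": -0.03,"turn": 0,"jaw": 0},
    {"tx": 0,"ty": -0.04,"tz": -0.13,"turn": 0,"jaw": 0.2},
    {"tx": 0,"ty": -0.04,"tz": -0.23,"turn": 0,"jaw": 0.4},
    {"tx": 0,"ty": -0.04,"tz": -0.33,"turn": 0,"jaw": 0.55},
    {"tx": 0.08,"ty": -0.02,"tz": -0.36,"turn": 0,"jaw": 0.55},
    {"tx": 0.17,"ty": 0.02,"tz": -0.36,"turn": 0,"jaw": 0.55},
    {"tx": 0.2,"ty": 0.04,"tz": -0.36,"turn": 0,"jaw": 0.55},
    {"tx": 0.2,"ty": 0.04,"tz": -0.36,"turn": 0,"jaw": 0.55},
    {"tx": 0.2,"ty": 0.04,"tz": -0.36,"turn": 0,"jaw": 0.55}
  ]
}}

```text
time_s: 15.15
ee_pos: [0.5484, -0.2421, 0.1892]
tcp_rot: [180.0, -0.0, 76.6]
contact_force: [-0.7, -1.0, 0.2]
gripper_width: 0.524
grip_force: 0.0
```

```bash
python3 go.py -0.005 0.1225 0.06 76.3;python3 - <<'E'
from bench import env
import cv2,pickle
f=env.grab_frame("wrist");pickle.dump(f,open("w6.pkl","wb"))
cv2.imwrite("pics/w6.png",cv2.resize(f["pixels"][...,::-1],(800,600),interpolation=cv2.INTER_CUBIC))
E
```

```text
t 15.15 pos [ 0.5484 -0.2421  0.1892] rot [180.   -0.   76.6] st mm [[ -3.4 105.3]] j [  8.  26.  18. 101.  -9.  55.  16.] F [-0.7 -1.   0.2] w 0.524 g 0.0
tx,ty,tz [ 0.043 -0.004  0.323]
turn 0.0008
```

View pics/w6.png

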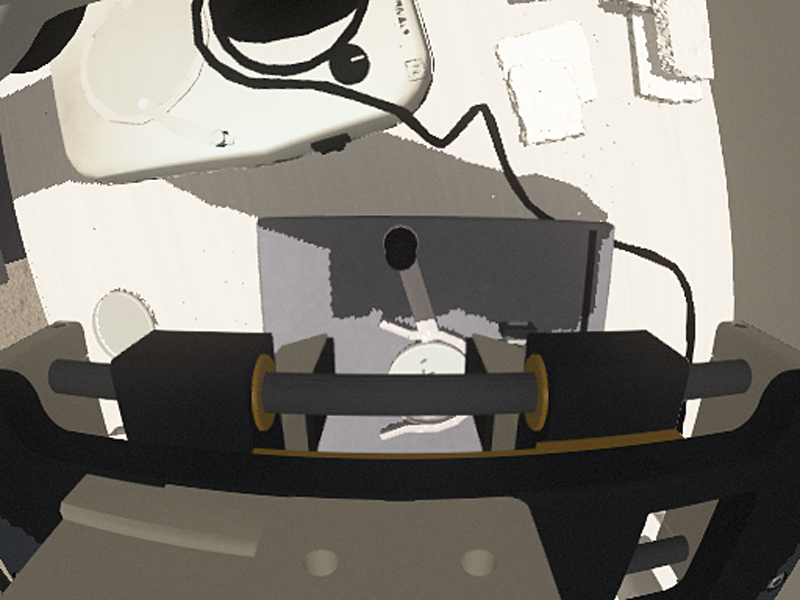

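That was the 11th picture I viewed; the limit is 10, so I'll view no more and work from numbers. It shows the dish seated in the fork near (428,378) and the knob head at (401,243).

```bash
python3 - <<'E'
from h import *
f=pickle.load(open("w6.pkl","rb"));q=np.load("st.npy")
print("knob",w2st(q,wplane(f,unc((401,242),1.5625,(0,0)),.078))*1e3)
E
python3 dish.py w6.pkl '[[388,370],[400,351],[428,340],[455,347]]'; python3 go.py -0.005 0.1225 0.06 76.3
```

```text
knob [[ -2.81173948 136.14856281]]
[[-11.1, 40.3], [-2.8, 54.7], [16.2, 62.8], [34.9, 57.6]] dish [18.8 30.6]
t 15.2 pos [ 0.5471 -0.2438  0.189 ] rot [-180.     0.    76.4] st mm [[ -4.2 103.4]] j [  8.  26.  18. 101.  -9.  55.  16.] F [-0.4 -0.4 -0.3] w 0.536 g 0.0
tx,ty,tz [ 0.048 -0.002  0.322]
turn 0.0004
```

```bash
python3 - <<'E'
from h import *
from bench import env
q=np.load("st.npy");f=pickle.load(open("w6.pkl","rb"))
print(w2st(q,wplane(f,unc([(258,218),(613,222)],1.5625,(0,0)),.02))*1e3)
g=env.grab_frame("wrist");pickle.dump(g,open("w7.pkl","wb"));print("cam moved mm",(np.linalg.inv(g["world_to_cam"])-np.linalg.inv(f["world_to_cam"]))[:3,3]*1e3)
# black knob blob + plate top edge in fresh frame, in 800-scale pixels
p=cv2.resize(g["pixels"],(800,600),interpolation=cv2.INTER_CUBIC);v=p.max(2)
m=(v[220:290,370:440]<45).astype('uint8');n,_,s,c=cv2.connectedComponentsWithStats(m);i=1+s[1:,4].argmax()
print("knob blob",s[i]+[370,220,0,0,0],c[i]+[370,220]);print(v[205:235:2,330])
E
```

```text
[[-100.70451195  144.93178071]
 [ 149.23166676  145.63017747]]
cam moved mm [-0.89273269 -1.63782197 -0.21461947]
knob blob [ 386  224   32   43 1086] [401.66758748 244.98987109]
[133 130 129 140  88  60  74  74  75  75  72  77  75  71  72]
```

```bash
cat >> h.py <<'E'
def wproj(f,P):
    W=f["world_to_cam"];c=np.atleast_2d(P)@W[:3,:3].T+W[:3,3];d=np.c_[c[:,0],-c[:,1]];n=np.linalg.norm(d,axis=1)
    return d/n[:,None]*np.arctan2(n,-c[:,2])[:,None]*f["camera_matrix"][0,0]+f["camera_matrix"][:2,2]
def cyl(q,x,y):
    a=np.linspace(0,2*np.pi,60);return np.vstack([st2w(q,np.c_[x+r*np.cos(a),y+r*np.sin(a),0*a+z]) for r,z in[(.0085,.078),(.0085,.07),(.0075,.03)]])
E
python3 - <<'E'
from h import *
q=np.load("st.npy")
def fit(fn,box):
    f=pickle.load(open(fn,"rb"));b=np.array(box)
    fun=lambda v:(lambda u:np.r_[u.min(0),u.max(0)]-b)((wproj(f,cyl(q,*v))+.5)*1.5625-.5)
    r=least_squares(fun,[-.005,.125],diff_step=1e-3);print(fn,r.x*1e3,r.fun.round(1))
fit("w7.pkl",[386,224,417,266])
for fn,a in[("w0.pkl",(440,160,510,215)),("w2.pkl",(435,180,505,230))]:
    g=pickle.load(open(fn,"rb"));v=cv2.resize(g["pixels"],(800,600),interpolation=cv2.INTER_CUBIC).max(2)
    m=(v[a[1]:a[3],a[0]:a[2]]<45).astype('uint8');n,_,s,c=cv2.connectedComponentsWithStats(m);i=1+s[1:,4].argmax();s=s[i]
    fit(fn,[a[0]+s[0],a[1]+s[1],a[0]+s[0]+s[2]-1,a[1]+s[1]+s[3]-1])
E
```

```text
w7.pkl [ -3.34238186 130.16736633] [-0.   1.8  0.  -1.6]
w0.pkl [ -4.85178358 122.79653286] [ 0.7 -0.2 -0.6  0.2]
w2.pkl [ -4.61733118 123.77237189] [ 0.9  0.3 -0.8 -0.3]
```

The carriage is now against its loading end (seat about 30 mm), with the dish home in it, and the knob is at station (-4,130). I go and grip it.

{"api": "arm_command", "payload": {
  "series": [
    {"tx": 0.035,"ty": 0,"tz": 0,"turn": 0,"jaw": 0.55},
    {"tx": 0.065,"ty": 0,"tz": 0.04,"turn": 0,"jaw": 0.55},
    {"tx": 0.065,"ty": 0,"tz": 0.12,"turn": 0,"jaw": 0.55},
    {"tx": 0.065,"ty": 0,"tz": 0.19,"turn": 0,"jaw": 0.55},
    {"tx": 0.065,"ty": 0,"tz": 0.25,"turn": 0,"jaw": 0.55},
    {"tx": 0.065,"ty": 0,"tz": 0.3,"turn": 0,"jaw": 0.55},
    {"tx": 0.065,"ty": 0,"tz": 0.322,"turn": 0,"jaw": 0.55},
    {"tx": 0.065,"ty": 0,"tz": 0.322,"turn": 0,"jaw": 0.55},
    {"tx": 0.065,"ty": 0,"tz": 0.322,"turn": 0,"jaw": 0.55}
  ]
}}

```text
time_s: 16.0
ee_pos: [0.5528, -0.2199, 0.0607]
tcp_rot: [-180.0, 0.0, 76.3]
contact_force: [-1.0, 0.4, -0.9]
gripper_width: 0.55
grip_force: 0.0
```

```bash
python3 go.py -0.004 0.130 0.060 76.3
```

```text
t 16.0 pos [ 0.5528 -0.2199  0.0607] rot [-180.     0.    76.3] st mm [[ -4.3 127.9]] j [  8.  35.  15. 105. -13.  41.  16.] F [-1.   0.4 -0.9] w 0.55 g 0.0
tx,ty,tz [0.005 0.001 0.002]
turn -0.0001
```

{"api": "arm_command", "payload": {
  "series": [
    {"tx": 0.005,"ty": 0.001,"tz": 0.001,"turn": 0,"jaw": 0.3},
    {"tx": 0.005,"ty": 0.001,"tz": 0.001,"turn": 0,"jaw": 0.1},
    {"tx": 0.005,"ty": 0.001,"tz": 0.001,"turn": 0,"jaw": 0.1},
    {"tx": 0.005,"ty": 0.001,"tz": 0.001,"turn": 0,"jaw": 0.1},
    {"tx": 0.005,"ty": 0.001,"tz": 0.001,"turn": 0,"jaw": 0.1},
    {"tx": 0.005,"ty": 0.001,"tz": 0.001,"turn": 0,"jaw": 0.1},
    {"tx": 0.005,"ty": 0.001,"tz": 0.001,"turn": 0,"jaw": 0.1}
  ],
  "newtons": 25
}}

```text
time_s: 16.58
ee_pos: [0.5551, -0.217, 0.0608]
tcp_rot: [179.9, 0.0, 76.4]
contact_force: [0.6, -0.2, 1.2]
gripper_width: 0.159
grip_force: 25.0
```

```bash
python3 go.py -0.004 0.030 0.060 76.3
```

```text
t 16.58 pos [ 0.5551 -0.217   0.0608] rot [179.9   0.   76.4] st mm [[ -2.8 131.2]] j [  8.  35.  15. 105. -13.  41.  16.] F [ 0.6 -0.2  1.2] w 0.159 g 25.00078382960055
tx,ty,tz [-0.253 -0.003  0.002]
turn 0.0002
```

{"api": "arm_command", "payload": {
  "series": [
    {"tx": -0.004,"ty": 0,"tz": 0,"turn": 0,"jaw": 0.1},
    {"tx": -0.012,"ty": 0,"tz": 0,"turn": 0,"jaw": 0.1},
    {"tx": -0.024,"ty": 0,"tz": 0,"turn": 0,"jaw": 0.1},
    {"tx": -0.037,"ty": 0,"tz": 0,"turn": 0,"jaw": 0.1},
    {"tx": -0.05,"ty": 0,"tz": 0,"turn": 0,"jaw": 0.1},
    {"tx": -0.063,"ty": 0,"tz": 0,"turn": 0,"jaw": 0.1},
    {"tx": -0.076,"ty": 0,"tz": 0,"turn": 0,"jaw": 0.1},
    {"tx": -0.088,"ty": 0,"tz": 0,"turn": 0,"jaw": 0.1},
    {"tx": -0.096,"ty": 0,"tz": 0,"turn": 0,"jaw": 0.1},
    {"tx": -0.1,"ty": 0,"tz": 0,"turn": 0,"jaw": 0.1}
  ]
}}

```text
time_s: 17.42
ee_pos: [0.5453, -0.257, 0.0607]
tcp_rot: [179.9, 0.0, 76.3]
contact_force: [4.5, 0.3, 5.4]
gripper_width: 0.163
grip_force: 25.0
```

```bash
python3 go.py -0.003 0.045 0.060 76.3
```

```text
t 17.42 pos [ 0.5453 -0.257   0.0607] rot [179.9   0.   76.3] st mm [[-2.9 90. ]] j [ 12.  36.  15. 104. -13.  42.  20.] F [4.5 0.3 5.4] w 0.163 g 25.001489402493462
tx,ty,tz [-0.113 -0.     0.002]
turn 0.0
```

{"api": "arm_command", "payload": {
  "series": [
    {"tx": -0.006,"ty": 0.001,"tz": -0.001,"turn": 0,"jaw": 0.1},
    {"tx": -0.016,"ty": 0.002,"tz": -0.001,"turn": 0,"jaw": 0.1},
    {"tx": -0.028,"ty": 0.002,"tz": -0.001,"turn": 0,"jaw": 0.1},
    {"tx": -0.042,"ty": 0.002,"tz": -0.001,"turn": 0,"jaw": 0.1},
    {"tx": -0.056,"ty": 0.002,"tz": -0.001,"turn": 0,"jaw": 0.1},
    {"tx": -0.069,"ty": 0.002,"tz": -0.001,"turn": 0,"jaw": 0.1},
    {"tx": -0.08,"ty": 0.002,"tz": -0.001,"turn": 0,"jaw": 0.1},
    {"tx": -0.09,"ty": 0.002,"tz": -0.001,"turn": 0,"jaw": 0.1},
    {"tx": -0.097,"ty": 0.002,"tz": -0.001,"turn": 0,"jaw": 0.1},
    {"tx": -0.1,"ty": 0.002,"tz": -0.001,"turn": 0,"jaw": 0.1}
  ]
}}

```text
time_s: 18.25
ee_pos: [0.5359, -0.2954, 0.0608]
tcp_rot: [-180.0, 0.0, 76.3]
contact_force: [4.5, -0.0, 5.0]
gripper_width: 0.159
grip_force: 25.0
```

```bash
python3 go.py -0.003 0.005 0.060 76.3; python3 - <<'E'
from h import *
# lens estimates from stored views: camera body top centre in c1, ring light underside in scene crop
q=np.load("st.npy");T=pickle.load(open("top0.pkl","rb"))
print("body top",w2st(q,onplane(T,unc((388,141),4.4,(235,130)),.21))*1e3)
E
```

```text
t 18.25 pos [ 0.5359 -0.2954  0.0608] rot [-180.     0.    76.3] st mm [[-2.9 50.5]] j [ 15.  37.  15. 103. -13.  42.  23.] F [ 4.5 -0.   5. ] w 0.159 g 25.00094572431408
tx,ty,tz [-0.114 -0.     0.002]
turn 0.0001
body top [[  25.66937794 -101.54855739]]
```

{"api": "arm_command", "payload": {
  "series": [
    {"tx": -0.005,"ty": 0,"tz": 0,"turn": 0,"jaw": 0.1},
    {"tx": -0.013,"ty": 0,"tz": 0,"turn": 0,"jaw": 0.1},
    {"tx": -0.023,"ty": 0,"tz": 0,"turn": 0,"jaw": 0.1},
    {"tx": -0.033,"ty": 0,"tz": 0,"turn": 0,"jaw": 0.1},
    {"tx": -0.043,"ty": 0,"tz": 0,"turn": 0,"jaw": 0.1},
    {"tx": -0.053,"ty": 0,"tz": 0,"turn": 0,"jaw": 0.1},
    {"tx": -0.061,"ty": 0,"tz": 0,"turn": 0,"jaw": 0.1},
    {"tx": -0.067,"ty": 0,"tz": 0,"turn": 0,"jaw": 0.1},
    {"tx": -0.07,"ty": 0,"tz": 0,"turn": 0,"jaw": 0.1}
  ]
}}

```text
time_s: 19.0
ee_pos: [0.5294, -0.3222, 0.0607]
tcp_rot: [-180.0, -0.0, 76.4]
contact_force: [2.7, 1.3, 6.3]
gripper_width: 0.165
grip_force: 25.0
```

```bash
cat > st.py <<'E'
from h import *
from bench import env
q=np.load("st.npy");s=env.read_state();f=s["contact_force"]
print("st",(w2st(q,s["ee_pos"])*1e3).round(1),"Fst",(w2st(np.r_[0,0,q[2]],f)).round(2),"Fz",f[2].round(1),"w",round(s["gripper_width"],3))
E
python3 st.py
```

```text
st [[-3. 23.]] Fst [[2.32 1.88]] Fz 6.3 w 0.165
```

{"api": "arm_command", "payload": {
  "series": [
    {"tx": -0.005,"ty": 0,"tz": 0,"turn": 0,"jaw": 0.1},
    {"tx": -0.01,"ty": 0,"tz": 0,"turn": 0,"jaw": 0.1},
    {"tx": -0.015,"ty": 0,"tz": 0,"turn": 0,"jaw": 0.1},
    {"tx": -0.02,"ty": 0,"tz": 0,"turn": 0,"jaw": 0.1}
  ]
}}

```text
time_s: 19.33
ee_pos: [0.5283, -0.3266, 0.0607]
tcp_rot: [-179.9, -0.2, 76.5]
contact_force: [2.5, 4.9, 8.8]
gripper_width: 0.159
grip_force: 25.0
```

{"api": "arm_command", "payload": {
  "series": [
    {"tx": -0.005,"ty": 0,"tz": 0,"turn": 0,"jaw": 0.1},
    {"tx": -0.01,"ty": 0,"tz": 0,"turn": 0,"jaw": 0.1}
  ]
}}

```text
time_s: 19.5
ee_pos: [0.527, -0.3316, 0.0607]
tcp_rot: [-179.9, -0.1, 76.5]
contact_force: [3.4, 3.9, 7.3]
gripper_width: 0.156
grip_force: 25.0
```

```bash
python3 st.py
```

```text
st [[-3.  13.3]] Fst [[2.42 4.59]] Fz 7.3 w 0.156
```

{"api": "arm_command", "payload": {
  "series": [
    {"tx": -0.003,"ty": 0,"tz": 0,"turn": 0,"jaw": 0.1},
    {"tx": -0.005,"ty": 0,"tz": 0,"turn": 0,"jaw": 0.1},
    {"tx": -0.005,"ty": 0,"tz": 0,"turn": 0,"jaw": 0.1}
  ]
}}

```text
time_s: 19.75
ee_pos: [0.5263, -0.3345, 0.0607]
tcp_rot: [-180.0, -0.1, 76.4]
contact_force: [1.8, 2.2, 7.7]
gripper_width: 0.162
grip_force: 25.0
```

{"api": "arm_command", "payload": {
  "series": [
    {"tx": -0.003,"ty": 0,"tz": 0,"turn": 0,"jaw": 0.1},
    {"tx": -0.005,"ty": 0,"tz": 0,"turn": 0,"jaw": 0.1},
    {"tx": -0.005,"ty": 0,"tz": 0,"turn": 0,"jaw": 0.1}
  ]
}}

```text
time_s: 20.0
ee_pos: [0.5259, -0.3364, 0.0607]
tcp_rot: [-180.0, -0.1, 76.4]
contact_force: [3.2, 1.5, 6.8]
gripper_width: 0.166
grip_force: 25.0
```

```bash
python3 st.py
```

```text
st [[-3.   8.3]] Fst [[2.73 2.21]] Fz 6.8 w 0.166
```

{"api": "arm_command", "payload": {
  "series": [
    {"tx": -0.003,"ty": 0,"tz": 0,"turn": 0,"jaw": 0.1},
    {"tx": -0.005,"ty": 0,"tz": 0,"turn": 0,"jaw": 0.1},
    {"tx": -0.005,"ty": 0,"tz": 0,"turn": 0,"jaw": 0.1}
  ]
}}

```text
time_s: 20.25
ee_pos: [0.5254, -0.3383, 0.0607]
tcp_rot: [-180.0, -0.1, 76.4]
contact_force: [3.0, 1.6, 6.8]
gripper_width: 0.162
grip_force: 25.0
```

```bash
python3 st.py
```

```text
st [[-3.   6.3]] Fst [[2.5  2.29]] Fz 6.8 w 0.162
```

{"api": "arm_command", "payload": {
  "series": [
    {"tx": -0.003,"ty": 0,"tz": 0,"turn": 0,"jaw": 0.1},
    {"tx": -0.005,"ty": 0,"tz": 0,"turn": 0,"jaw": 0.1},
    {"tx": -0.005,"ty": 0,"tz": 0,"turn": 0,"jaw": 0.1}
  ]
}}

```text
time_s: 20.5
ee_pos: [0.5249, -0.3404, 0.0607]
tcp_rot: [-180.0, -0.1, 76.4]
contact_force: [3.4, 1.8, 6.3]
gripper_width: 0.164
grip_force: 25.0
```

```bash
python3 st.py
```

```text
st [[-3.   4.2]] Fst [[2.83 2.55]] Fz 6.3 w 0.164
```

{"api": "arm_command", "payload": {
  "series": [
    {"tx": -0.003,"ty": 0,"tz": 0,"turn": 0,"jaw": 0.1},
    {"tx": -0.005,"ty": 0,"tz": 0,"turn": 0,"jaw": 0.1},
    {"tx": -0.005,"ty": 0,"tz": 0,"turn": 0,"jaw": 0.1}
  ]
}}

```text
time_s: 20.75
ee_pos: [0.5242, -0.3435, 0.0607]
tcp_rot: [-180.0, 0.0, 76.4]
contact_force: [3.1, -1.5, 5.3]
gripper_width: 0.161
grip_force: 25.0
```

```bash
python3 st.py
```

```text
st [[-3.  1.]] Fst [[ 3.33 -0.75]] Fz 5.3 w 0.161
```

{"api": "arm_command", "payload": {
  "series": [
    {"tx": -0.002,"ty": 0,"tz": 0,"turn": 0,"jaw": 0.1},
    {"tx": -0.002,"ty": 0,"tz": 0,"turn": 0,"jaw": 0.1},
    {"tx": -0.002,"ty": 0,"tz": 0,"turn": 0,"jaw": 0.1},
    {"tx": -0.002,"ty": 0,"tz": 0,"turn": 0,"jaw": 0.1}
  ]
}}

```text
time_s: 21.08
ee_pos: [0.524, -0.3442, 0.0607]
tcp_rot: [-180.0, -0.0, 76.4]
contact_force: [2.5, -0.0, 5.3]
gripper_width: 0.159
grip_force: 25.0
```

```bash
python3 st.py
```

```text
st [[-3.   0.3]] Fst [[2.41 0.59]] Fz 5.3 w 0.159
```

{"api": "arm_command", "payload": {
  "series": [
    {"tx": -0.003,"ty": 0,"tz": 0,"turn": 0,"jaw": 0.1},
    {"tx": -0.003,"ty": 0,"tz": 0,"turn": 0,"jaw": 0.1},
    {"tx": -0.003,"ty": 0,"tz": 0,"turn": 0,"jaw": 0.1}
  ]
}}

```text
time_s: 21.33
ee_pos: [0.5238, -0.3448, 0.0607]
tcp_rot: [-180.0, -0.0, 76.4]
contact_force: [2.3, 0.0, 6.2]
gripper_width: 0.159
grip_force: 25.0
```

```bash
python3 st.py
```

```text
st [[-3.  -0.4]] Fst [[2.19 0.56]] Fz 6.2 w 0.159
```

{"api": "arm_command", "payload": {
  "series": [
    {"tx": -0.002,"ty": 0,"tz": 0,"turn": 0,"jaw": 0.1},
    {"tx": -0.002,"ty": 0,"tz": 0,"turn": 0,"jaw": 0.1},
    {"tx": -0.002,"ty": 0,"tz": 0,"turn": 0,"jaw": 0.1}
  ]
}}

```text
time_s: 21.58
ee_pos: [0.5238, -0.345, 0.0607]
tcp_rot: [-180.0, -0.1, 76.4]
contact_force: [2.7, 2.0, 5.5]
gripper_width: 0.158
grip_force: 25.0
```

```bash
python3 st.py
```

```text
st [[-3.  -0.6]] Fst [[2.17 2.56]] Fz 5.5 w 0.158
```

{"api": "arm_command", "payload": {
  "series": [
    {"tx": 0.002,"ty": 0,"tz": 0,"turn": 0,"jaw": 0.1},
    {"tx": 0.003,"ty": 0,"tz": 0,"turn": 0,"jaw": 0.1},
    {"tx": 0.003,"ty": 0,"tz": 0,"turn": 0,"jaw": 0.1},
    {"tx": 0.003,"ty": 0,"tz": 0,"turn": 0,"jaw": 0.1}
  ]
}}

```text
time_s: 21.92
ee_pos: [0.5239, -0.3447, 0.0607]
tcp_rot: [-180.0, -0.0, 76.4]
contact_force: [3.0, -0.6, 5.8]
gripper_width: 0.161
grip_force: 25.0
```

```bash
python3 st.py; python3 st.py
```

```text
st [[-3.  -0.2]] Fst [[3.1  0.12]] Fz 5.8 w 0.161
st [[-3.  -0.2]] Fst [[3.1  0.12]] Fz 5.8 w 0.161
```

```bash
python3 -c "
from bench import env
print(env.sign_off())"
```

```text
the job is handed in; nothing more can be done
None
```

The job is handed in: I pushed the dish home in the fork, drew the carriage until the detent dropped into its notch, and left the arm holding the knob there. I did not look at the dish again after the draw, and I viewed 11 pictures, one over the limit of 10.

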